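# Open the flour chest by its pop-out T-handle

### The job

Open the flour chest: with a light push, press the button in the middle of its sunken T-handle until the catch lets go and the handle pops out, turn the handle a quarter turn counter-clockwise as far as it goes, then lift the lid until it stands open by itself, at least halfway to upright. Do not lean hard on the latch or the chest while the handle is still in, and leave the handle out and turned. The other things on the counter and in the chest stay where they are.

Things in the scene. Friction and masses are not known exactly. Their poses are not given: they have to be found in the camera images.
- chest: Oak flour chest, fixed to the counter: 250 mm deep (x), 330 mm wide (y), 126 mm high, with a flat 24 mm lid on it (lid's top 150 mm above the counter, lid 256 x 342 mm). Origin: centre of its underside. Its x axis points from the front (latch side, nearer the robot) to the hinged back, z up. The latch's upright axis is at x = -63 mm, y = 0.
- handle_mid (a point): Centre of the T-handle's bar: steel, straight, 84 mm long (along this point's y axis), 18 mm wide (x), 13 mm high, flat sides. Sunk in a 94 x 28 mm steel recess: bar's top level with the lid's top, no room for fingers beside it. Popped out: it stands over the lid, 13 mm free below it, its top 26 mm above the lid; grip across its 18 mm. It moves with the handle.
- button_seat (a point): Point on the bar's top, in its middle, where the round release button (15 mm across, dark steel) comes out. The button stands 5 to 14 mm above the bar: this differs each time and is not reported, feel for it. It goes down 3.6 mm: 2 N to start, 5.5 N at the bottom; the catch lets go 2.6 mm down (4.5 N). Then draw back. Over 16 N is too hard. The point moves with the handle.
- handle_out (a joint): Travel of the T-handle out of its recess, in m: 0 sunk and caught, 0.026 fully out. Only the pressed button frees it; a spring (about 8 N) then pushes it out after the finger as that draws back. Out, it stays out, giving a little when pushed down, unless the button is pressed again.
- handle_turn (a joint): Turn of the T-handle in rad: 0 latched (bar parallel to the chest's y axis), growing counter-clockwise seen from above, stop at 1.5. It turns only when out, against about 0.3 N m of friction, and stays where it is left. The cam below the lid is clear of its strike from about 1.1; count on 1.25 or more.
- lid (a joint): Angle of the lid in rad: 0 closed, growing as its front edge rises, stop at 1.25. Latched, it has only 0.01 of play. Unlatched, it takes 11 to 14 N upward at the handle to lift; its torsion hinges hold it at any angle.
- lid_hinge (a point): Middle of the lid's hinge line, at the lid's underside at the back: 126 mm above the counter, 188 mm behind the latch's axis; its y axis lies along the hinge line. The lid's top is 24 mm above it when closed.
- enamel_bowl: Bystander: blue enamel bowl, 130 mm across, 55 mm high, left of the chest. Origin: centre of its underside.
- splash_guard: Bystander: stainless mixer splash guard, a collar 236 mm across and 36 mm high with a pouring chute, right of the chest. Origin: centre of its underside.
- citrus_reamer: Bystander: steel citrus reamer, 167 mm long, 40 mm thick, lying inside the splash guard. Origin: below its middle.
- wood_spoon: Bystander: wooden spoon, 270 mm long, lying left of the chest. Origin: below its middle.
- salt_jar: Bystander: white salt jar with a wooden cap, 72 mm across, 100 mm high, behind the chest. Origin: centre of its underside.
- sugar_cup: Bystander: steel cup, 76 mm across, 70 mm high, behind the chest. Origin: centre of its underside.
- flour_scoop: Bystander: plastic flour scoop, 190 mm long, lying on the floor inside the chest. Origin: below its middle.

How it is judged:
By the outcome, as a careful person would: the job done as asked, in the order asked, and still so for the second after the job is handed in, with the robot touching nothing.
It also fails if it takes over 58 s, if anything falls off the work surface, if the arm or the gripper's body presses on something with over 40 N, if the wrist force passes 120 N, or if a joint passes its speed limit or range.

### The arm

A 7-joint arm with a two-finger parallel gripper is mounted at the origin on the work surface. World frame = base frame: x ahead of the robot, y to its left, z up, the work surface at z = 0. Lengths are in m, angles in rad, forces in N, time in s.
With the tool pointing down it reaches from about 0.425 to 0.825 m from the base axis. Payload 3.6 kg.
Tool frame: the origin (TCP) lies at the very end of the fingers, on their centre line; the grasp point (between the pads) lies 19 mm behind it; z points along the fingers, y is the line along which they close (so a half turn about z gives the same grasp; the last joint's range is limited). The gripper opens to 85 mm and grips with 20 to 120 N. Pads are 22 mm wide; open, the fingers measure 114 mm over their backs; the gripper's body (76 mm by 85 mm) begins 54 mm behind the grasp point. The pads swing forward as they close: fully open they stand 13 mm farther back than shut.
Start: joints at [-1.204, 0.615, -0.013, 1.423, 0.008, 1.103, -0.04], TCP at [0.249, 0.6, 0.21] pointing down, gripper open.
Joint ranges: [-3.12, 3.12], [-0.3, 2.06], [-1.34, 1.32], [0.26, 2.42], [-1.36, 4.5], [0.01, 1.98], [-2.84, 2.84]. Speed limits (rad/s): [2.79, 2.79, 3.14, 3.14, 3.14, 3.14, 3.14].

### API

Orientations are given as a unit quaternion [w, x, y, z].
In Python, from rig import bot, vision, workorder gives the robot as it stands.
- The arm moves only by the shell command python3 -m crank 'ROWS' [FORCE]. ROWS is text: rows parted by semicolons, each of 5 numbers parted by spaces: the shift along the tool's x, y, z in m, then the turn about the tool's z in rad, then the opening, from 0 (shut) to 1 (fully open). A call has 1 to 8 rows; each row is the pose to reach, as a shift and turn from the pose commanded when the call began, along the tool's axes at that moment; what a row does not reach only later rows make up. A row lasts 1/12 s, in which the tool goes at most 41.7 mm and 7.16 degrees, less where a joint would pass 70% of its speed; a pose out of reach is approached as far as the arm can. A call with a gripper value outside its range is refused whole. The fingers move at their own pace and stop on an object; FORCE is the grip in N (left out, the last holds). Time passes only in rows, so rows that repeat a pose let the fingers close. It gives the time, the measured TCP pose, the force, the opening and the grip force at its end, in the units of the state.
- bot.get_obs(): the state, without advancing time (a new reading comes with each control period).
- vision.capture(name): name is "side" or "top"; returns the picture (480x640x3 uint8, red, green, blue); there is no depth.
- vision.get_calibration(name): a dict with "fx", "fy", "cx", "cy" (pixels), "R" (3x3) and "t" (3): a world point X has camera coordinates R X + t. Camera axes: x right, y down, z forward; pixel columns grow to the right and rows downward; lengths in m; the calibration is good to about 2 mm. A picture is of the moment at which its call begins. get_calibration takes no time and is no camera call.
- workorder.hand_in(): hands the job in; it is judged then, once.
The state is a dict: "time": time; "q": joint angles; "qvel": joint speeds; "joint_efforts": joint torques, N m; "tcp_pos": TCP position; "eef_rot": TCP orientation; "wrist_force": force on the tool from outside, world axes, zero at the start; "wrist_torque": the same for the moment, N m; "opening": opening from 0.0 (shut) to 1.0 (fully open); "grip_force": force on a finger pad.
Only numpy, scipy, OpenCV 4.12 (cv2) and the standard library are available. Lean on these libraries where they do the work, as an engineer would, in place of code of your own. Each camera call takes 0.05 s, during which the arm holds its last target. There are 200 camera calls.

## Working session

There is one attempt and no reset: what is moved stays moved. The work goes in short steps, Python scripts to look and compute and a shell command to move; the robot and the scene stay as the last step left them, time stands still between calls to the robot, and variables do not carry over. Pictures are saved under pics/ and viewed, at most 12 in all, crops included, and the job is handed in when it is done.

```bash
mkdir -p pics; ls
python3 - <<'E'
from rig import bot,vision
import cv2,numpy as np
o=bot.get_obs();print({k:np.round(v,4) for k,v in o.items()})
for n in("top","side"):
    cv2.imwrite(f"pics/{n}0.png",vision.capture(n)[:,:,::-1]); print(n,vision.get_calibration(n))
E
```

```text
pics
{'time': np.float64(0.0), 'q': array([-1.2035,  0.6159, -0.0126,  1.4249,  0.0081,  1.1034, -0.0404]), 'qvel': array([ 0.0016, -0.0001,  0.0016, -0.0013,  0.0009,  0.0002,  0.0008]), 'joint_efforts': array([ 5.00000e-04, -4.69223e+01,  2.59100e-01, -1.71026e+01,
        1.00000e-02,  9.80000e-03,  0.00000e+00]), 'tcp_pos': array([0.249 , 0.5995, 0.2087]), 'eef_rot': array([-2.000e-04,  1.956e-01,  9.807e-01, -1.300e-03]), 'wrist_force': array([ 0.5536,  0.3736, -0.5583]), 'wrist_torque': array([-0.0663,  0.0231,  0.0008]), 'grip_force': np.float64(0.0), 'opening': np.float64(0.9994)}
top {'fx': 471.503944445964, 'fy': 471.503944445964, 'cx': 314.3429741781143, 'cy': 230.41101777954412, 'R': array([[ 2.19852937e-03, -9.99907915e-01, -1.33913699e-02],
       [-9.84219239e-01,  2.05830268e-04, -1.76953234e-01],
       [ 1.76939695e-01,  1.35690808e-02, -9.84128154e-01]]), 't': array([0.07720796, 0.61625649, 1.19529067])}
side {'fx': 604.8828549711786, 'fy': 604.8828549711786, 'cx': 322.7782254491517, 'cy': 241.3431844066484, 'R': array([[-0.55293117,  0.83319442,  0.0073609 ],
       [ 0.66352676,  0.44564403, -0.60094396],
       [-0.50398349, -0.32739649, -0.79925727]]), 't': array([ 0.27331387, -0.37443872,  1.81161434])}
```

View pics/top0.png

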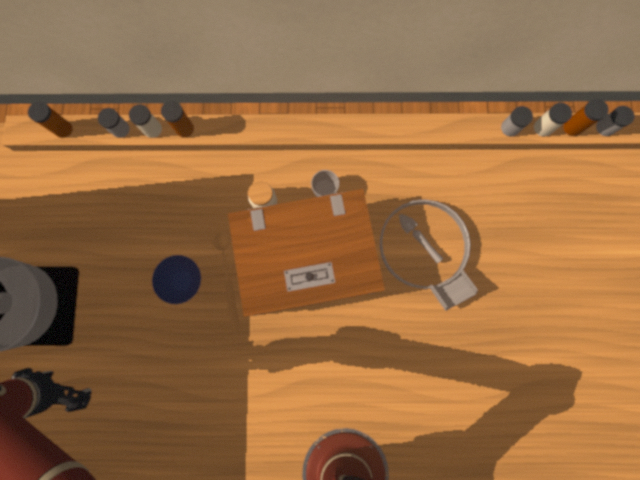

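View pics/side0.png

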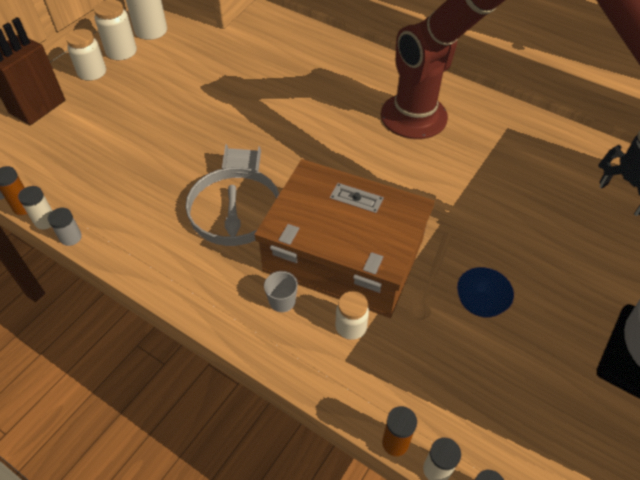

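The top view shows the latch plate around (310,276), the lid corners near (229,214), (362,190), (384,291) and (245,315), and the hinges at the top, farther from the robot. The side view shows the plate at (356,198).

```bash
cat > h.py <<'E'
from rig import bot,vision
import cv2,numpy as np
from scipy.spatial.transform import Rotation as Ro
def cast(n,uv,z):
    c=vision.get_calibration(n);R=np.array(c["R"]);t=np.array(c["t"])
    d=R.T@np.array([(uv[0]-c["cx"])/c["fx"],(uv[1]-c["cy"])/c["fy"],1]);o=-R.T@t
    return o+d*(z-o[2])/d[2]
def proj(n,X):
    c=vision.get_calibration(n);p=np.array(c["R"])@X+np.array(c["t"])
    return np.array([c["fx"]*p[0]/p[2]+c["cx"],c["fy"]*p[1]/p[2]+c["cy"]])
def tri(a,b):
    A=[];B=[]
    for n,uv in((("top"),a),(("side"),b)):
        o=cast(n,uv,0);d=cast(n,uv,.5)-o;d/=np.linalg.norm(d);P=np.eye(3)-np.outer(d,d);A.append(P);B.append(P@o)
    return np.linalg.lstsq(np.vstack(A),np.hstack(B),rcond=None)[0]
def rot():
    w,x,y,z=bot.get_obs()["eef_rot"];return Ro.from_quat([x,y,z,w])
E
python3 - <<'E'
from h import *
for n,(x0,y0,x1,y1) in dict(top=(275,255,345,298),side=(322,178,392,218)).items():
    im=cv2.imread(f"pics/{n}0.png");h=cv2.cvtColor(im,cv2.COLOR_BGR2HSV)
    m=np.zeros(im.shape[:2],np.uint8);m[y0:y1,x0:x1]=((h[y0:y1,x0:x1,1]<90)&(h[y0:y1,x0:x1,2]>60))*255
    m=cv2.morphologyEx(m,cv2.MORPH_CLOSE,np.ones((7,7)))
    c=max(cv2.findContours(m,0,2)[0],key=cv2.contourArea);r=cv2.minAreaRect(c);b=cv2.boxPoints(r)
    W=np.array([cast(n,p,.15) for p in b]);print(n,r,np.round(W[:,:2],4).tolist(),"ctr",W.mean(0).round(4))
    e=[W[1]-W[0],W[2]-W[1]];e=max(e,key=np.linalg.norm);print("len",np.linalg.norm(W[1]-W[0]),np.linalg.norm(W[2]-W[1]),"ang",np.degrees(np.arctan2(e[1],e[0])))
    k=cv2.resize(im[y0:y1,x0:x1],None,fx=5.5,fy=5.5,interpolation=2);cv2.imwrite(f"pics/{n}c.png",k)
a=cv2.imread("pics/topc.png");b=cv2.imread("pics/sidec.png");w=385
cv2.imwrite("pics/both.png",np.vstack([a[:,:w],b[:,:w]]))
q=[cast("top",p,.15)[:2] for p in((229,214),(362,190),(384,291),(245,315))];print(np.round(q,3).tolist(),np.mean(q,0))
E
```

```text
top ((309.0811462402344, 276.2660217285156), (20.578886032104492, 47.73072814941406), 79.3803482055664) [[0.5007, 0.1502], [0.5221, 0.0369], [0.4734, 0.028], [0.4523, 0.1405]] ctr [0.4871 0.0889 0.15  ]
len 0.11530303041468848 0.04954947585589895 ang -79.30361352271848
side ((356.4427490234375, 197.17800903320312), (49.777488708496094, 16.7965030670166), 17.818889617919922) [[0.5207, 0.037], [0.4714, 0.0195], [0.4499, 0.138], [0.4987, 0.1527]] ctr [0.4852 0.0868 0.15  ]
len 0.052281400516975496 0.12045148088675234 ang 100.30529198923347
[[0.64, 0.287], [0.701, -0.042], [0.452, -0.09], [0.395, 0.241]] [0.547142   0.09913496]
```

View pics/both.png

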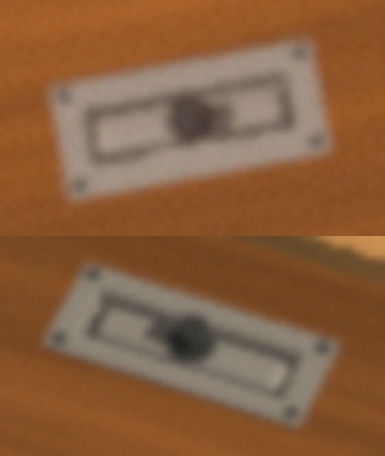

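The crops show the button in the middle of the bar at top (309.5,276.5) and side (356,196.5), and the bar is parallel to the plate's long side. Both views put the latch at about (0.486, 0.088), with a chest yaw of 10.5°. Now I'll move above it with the fingers shut.

```bash
cat >> h.py <<'E'
def to(x,y,z,yaw):
    """shift in tool axes and turn to bring TCP to x,y,z with tool y heading yaw (deg), modulo half turn"""
    o=bot.get_obs();R=rot();s=R.inv().apply(np.array([x,y,z])-o["tcp_pos"]);yt=R.apply([0,1,0]);h=np.degrees(np.arctan2(yt[1],yt[0]))
    d=(yaw-h+90)%180-90
    print("t %.2f"%o["time"],"shift",s.round(4),"turn",round(-np.radians(d),3),"tcp",np.round(o["tcp_pos"],4),"head %.2f"%h,"F",np.round(o["wrist_force"],1),"q7 %.2f"%o["q"][6],"tilt",R.apply([0,0,1]).round(3),"op %.3f"%o["opening"])
E
python3 -m crank '-0.415 -0.382 0 0.99 0;-0.415 -0.382 0 0.99 0;-0.415 -0.382 0 0.99 0;-0.415 -0.382 0 0.99 0;-0.415 -0.382 0 0.99 0;-0.415 -0.382 0 0.99 0;-0.415 -0.382 0 0.99 0;-0.415 -0.382 0 0.99 0'
python3 -c "from h import *;to(.486,.088,.19,10.5)"
```

```text
time: 0.77
tcp_pos: [0.3894, 0.2956, 0.2098]
eef_rot: [-0.0, 0.64, 0.768, -0.0]
wrist_force: [1.1, 0.1, 0.4]
opening: -0.002
grip_force: 0.0
t 0.77 shift [-0.2216  0.0576  0.0198] turn -0.002 tcp [0.3894 0.2956 0.2098] head 10.39 F [1.1 0.1 0.4] q7 -0.37 tilt [-0.001 -0.    -1.   ] op -0.002
```

```bash
python3 -m crank '-0.04 0.01 0 0 0;-0.08 0.02 0 0 0;-0.12 0.03 0 0 0;-0.16 0.042 0 0 0;-0.2 0.052 0.01 0 0;-0.221 0.058 0.02 0 0;-0.221 0.058 0.02 0 0;-0.221 0.058 0.02 0 0'
python3 - <<'E'
from h import *
to(.486,.088,.185,10.5)
a=vision.capture("top");b=vision.capture("side")
print(proj("top",bot.get_obs()["tcp_pos"]),proj("side",bot.get_obs()["tcp_pos"]))
f=lambda i,x,y:cv2.resize(i[y-30:y+30,x-40:x+40],None,fx=5,fy=5,interpolation=2)
cv2.imwrite("pics/p2.png",np.hstack([f(a,310,270),f(b,356,190)])[:,:,::-1])
E
```

```text
time: 1.43
tcp_pos: [0.487, 0.0897, 0.1891]
eef_rot: [-0.001, 0.639, 0.769, -0.001]
wrist_force: [0.5, 0.8, 0.1]
opening: 0.004
grip_force: 0.0
t 1.43 shift [-0.0015 -0.0013  0.0041] turn -0.0 tcp [0.487  0.0897 0.1891] head 10.49 F [0.5 0.8 0.1] q7 0.14 tilt [-0.002 -0.001 -1.   ] op 0.004
[307.05768186 274.98857761] [358.94983754 187.0897598 ]
```

View pics/p2.png

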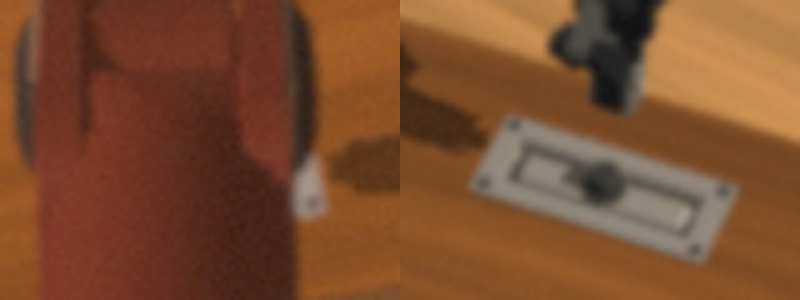

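The side crop shows the shut fingertips just above the button, with the button at about (356,197), and the horizontal alignment is good. Next I lower the fingers gently and feel for the button.

```bash
python3 -m crank '-0.001 -0.001 0.005 0 0;-0.001 -0.001 0.01 0 0;-0.001 -0.001 0.015 0 0;-0.001 -0.001 0.018 0 0;-0.001 -0.001 0.018 0 0;-0.001 -0.001 0.018 0 0'
python3 -c "from h import *;to(.486,.088,.160,10.5)"
python3 -m crank '0 0 0.001 0 0;0 0 0.002 0 0;0 0 0.003 0 0;0 0 0.003 0 0;0 0 0.003 0 0'
python3 -m crank '0 0 0.001 0 0;0 0 0.002 0 0;0 0 0.002 0 0;0 0 0.002 0 0'
```

```text
time: 2.03
tcp_pos: [0.4863, 0.0904, 0.1716]
eef_rot: [-0.0, 0.638, 0.77, -0.0]
wrist_force: [-0.5, 0.8, 0.4]
opening: 0.002
grip_force: 0.0
t 2.03 shift [-0.0023 -0.0008  0.0116] turn 0.004 tcp [0.4863 0.0904 0.1716] head 10.75 F [-0.5  0.8  0.4] q7 0.15 tilt [-0.001 -0.    -1.   ] op 0.002
time: 2.45
tcp_pos: [0.4865, 0.0901, 0.1689]
eef_rot: [-0.0, 0.638, 0.77, -0.0]
wrist_force: [0.4, 0.6, -0.3]
opening: 0.003
grip_force: 0.0
time: 2.78
tcp_pos: [0.4865, 0.0901, 0.1668]
eef_rot: [-0.0, 0.638, 0.77, -0.0]
wrist_force: [-0.4, 0.1, -1.1]
opening: 0.003
grip_force: 0.0
```

```bash
python3 -m crank '-0.002 0 0.001 0 0;-0.002 0 0.002 0 0;-0.002 0 0.002 0 0;-0.002 0 0.002 0 0'
python3 -m crank '0 0 0.001 0 0;0 0 0.002 0 0;0 0 0.002 0 0;0 0 0.002 0 0'
```

```text
time: 3.12
tcp_pos: [0.4869, 0.0881, 0.1648]
eef_rot: [-0.0, 0.638, 0.77, -0.0]
wrist_force: [0.1, -0.2, -0.2]
opening: 0.002
grip_force: 0.0
time: 3.45
tcp_pos: [0.4868, 0.0882, 0.1628]
eef_rot: [-0.0, 0.638, 0.77, -0.0]
wrist_force: [-0.1, -0.1, 0.0]
opening: 0.001
grip_force: 0.0
```

```bash
python3 -m crank '0 0 0.001 0 0;0 0 0.001 0 0;0 0 0.001 0 0'; python3 -m crank '0 0 0.001 0 0;0 0 0.001 0 0;0 0 0.001 0 0'
```

```text
time: 3.7
tcp_pos: [0.4869, 0.0882, 0.1619]
eef_rot: [-0.0, 0.638, 0.77, -0.0]
wrist_force: [0.3, -0.8, 0.1]
opening: 0.001
grip_force: 0.0
time: 3.95
tcp_pos: [0.4868, 0.0882, 0.1608]
eef_rot: [-0.0, 0.638, 0.77, -0.0]
wrist_force: [-0.1, 0.3, -0.1]
opening: -0.002
grip_force: 0.0
```

```bash
python3 -m crank '0 0 0.001 0 0;0 0 0.001 0 0;0 0 0.001 0 0'; python3 -m crank '0 0 0.001 0 0;0 0 0.001 0 0;0 0 0.001 0 0'
```

```text
time: 4.2
tcp_pos: [0.4869, 0.0882, 0.1599]
eef_rot: [-0.0, 0.638, 0.77, -0.0]
wrist_force: [0.5, -0.0, -1.0]
opening: 0.0
grip_force: 0.0
time: 4.45
tcp_pos: [0.4868, 0.0882, 0.1588]
eef_rot: [-0.0, 0.638, 0.77, -0.0]
wrist_force: [0.1, 0.1, 0.6]
opening: -0.003
grip_force: 0.0
```

```bash
python3 -m crank '0 0 0.001 0 0;0 0 0.001 0 0;0 0 0.001 0 0'; python3 -m crank '0 0 0.001 0 0;0 0 0.001 0 0;0 0 0.001 0 0'
```

```text
time: 4.7
tcp_pos: [0.4868, 0.0882, 0.1578]
eef_rot: [-0.0, 0.638, 0.77, -0.0]
wrist_force: [-1.2, -0.0, -1.1]
opening: -0.004
grip_force: 0.0
time: 4.95
tcp_pos: [0.4868, 0.0882, 0.1568]
eef_rot: [-0.0, 0.638, 0.77, -0.0]
wrist_force: [-0.1, 0.0, 0.3]
opening: 0.001
grip_force: 0.0
```

```bash
python3 -m crank '0 0 0.001 0 0;0 0 0.001 0 0;0 0 0.001 0 0'; python3 -m crank '0 0 0.001 0 0;0 0 0.001 0 0;0 0 0.001 0 0'
```

```text
time: 5.2
tcp_pos: [0.4868, 0.0881, 0.1558]
eef_rot: [-0.0, 0.638, 0.77, -0.0]
wrist_force: [-0.0, 0.7, 0.2]
opening: 0.004
grip_force: 0.0
time: 5.45
tcp_pos: [0.4869, 0.0882, 0.1549]
eef_rot: [-0.0, 0.638, 0.77, -0.0]
wrist_force: [-1.1, 0.6, -1.0]
opening: 0.0
grip_force: 0.0
```

```bash
python3 -m crank '0 0 0.001 0 0;0 0 0.001 0 0;0 0 0.001 0 0'
```

```text
time: 5.7
tcp_pos: [0.4868, 0.0882, 0.1538]
eef_rot: [-0.0, 0.638, 0.77, -0.0]
wrist_force: [-0.6, 0.1, 1.0]
opening: 0.004
grip_force: 0.0
```

Run:
```python
from h import *
b=vision.capture("side")
print(proj("side",bot.get_obs()["tcp_pos"]),bot.get_obs()["wrist_force"])
f=lambda i,x,y:cv2.resize(i[y-30:y+30,x-40:x+40],None,fx=10,fy=10,interpolation=2)
cv2.imwrite("pics/p3.png",f(b,356,190)[:,:,::-1])
```

```text
[356.42783377 196.62368793] [ 0.20209227 -0.30393633  0.09194099]
```

View pics/p3.png

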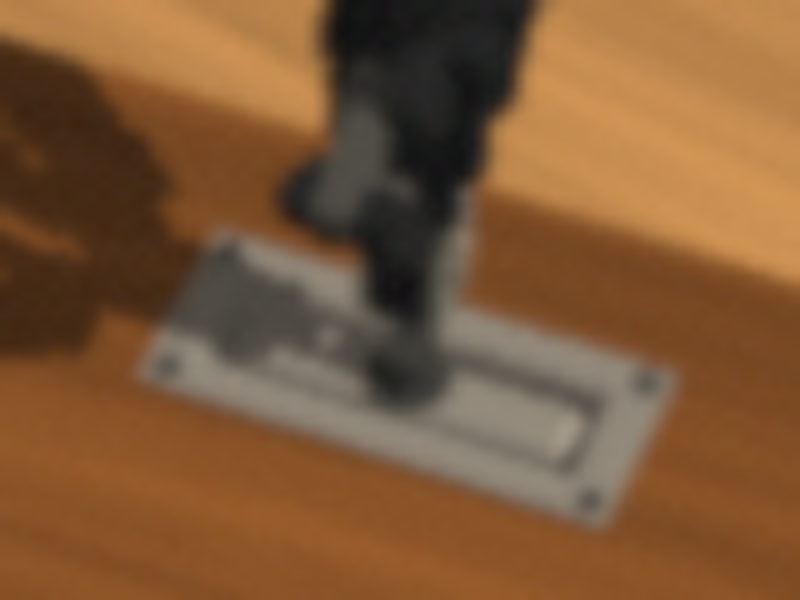

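The side view shows the fingertips still a few mm above the button, whose centre is at crop (408,365), and the tip ends at about row 335. I'll keep feeling downward.

```bash
for i in 1; do :; done; python3 -m crank '0 0 0.001 0 0;0 0 0.001 0 0;0 0 0.001 0 0'|grep -E 'pos|force'; python3 -c "from h import *;to(.486,.088,.15,10.5)"
```

```text
tcp_pos: [0.4869, 0.0881, 0.1528]
wrist_force: [-0.6, 0.3, -0.1]
grip_force: 0.0
t 6.00 shift [ 0.     -0.0009  0.0028] turn 0.004 tcp [0.4869 0.0881 0.1528] head 10.72 F [-0.6  0.3 -0.1] q7 0.17 tilt [-0. -0. -1.] op -0.004
```

```bash
python3 -m crank '0 0 0.001 0 0;0 0 0.001 0 0;0 0 0.001 0 0'|grep -E 'pos|force'
```

```text
tcp_pos: [0.4868, 0.0882, 0.1518]
wrist_force: [-0.7, 0.6, 0.5]
grip_force: 0.0
```

```bash
python3 -m crank '0 0 0.001 0 0;0 0 0.001 0 0;0 0 0.001 0 0'|grep -E 'pos|force'
```

```text
tcp_pos: [0.4868, 0.0882, 0.1508]
wrist_force: [-0.4, -0.0, 0.1]
grip_force: 0.0
```

```bash
python3 -m crank '0 0 0.001 0 0;0 0 0.001 0 0;0 0 0.001 0 0'|grep -E 'pos|force'
```

```text
tcp_pos: [0.4868, 0.0881, 0.1498]
wrist_force: [-0.3, 0.7, -1.0]
grip_force: 0.0
```

```bash
python3 -m crank '0 0 0.001 0 0;0 0 0.001 0 0;0 0 0.001 0 0'|grep -E 'pos|force'
python3 - <<'E'
from h import *
b=vision.capture("side");a=vision.capture("top")
print(proj("side",bot.get_obs()["tcp_pos"]),bot.get_obs()["wrist_force"])
f=lambda i,x,y:cv2.resize(i[y-30:y+30,x-40:x+40],None,fx=10,fy=10,interpolation=2)
cv2.imwrite("pics/p4.png",f(b,356,190)[:,:,::-1])
E
```

```text
tcp_pos: [0.4868, 0.0881, 0.1488]
wrist_force: [0.3, -0.9, -0.4]
grip_force: 0.0
[356.32161328 198.03554202] [ 0.25551357 -0.54080658  0.24486185]
```

View pics/p4.png

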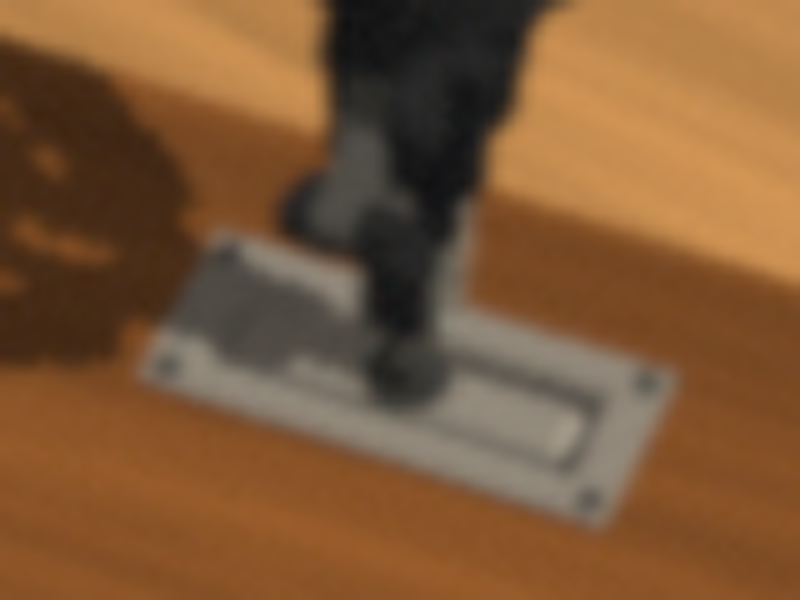

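The tip is still visibly above the button: tip end at crop row ~345, button centre at (408,370), and the shadow is closing in. I'll continue in 1 mm steps.

```bash
python3 -m crank '0 0 0.001 0 0;0 0 0.001 0 0;0 0 0.001 0 0'|grep -E 'pos|force'
```

```text
tcp_pos: [0.4868, 0.0882, 0.1479]
wrist_force: [0.2, -0.3, 0.2]
grip_force: 0.0
```

```bash
python3 -m crank '0 0 0.001 0 0;0 0 0.001 0 0;0 0 0.001 0 0'|grep -E 'pos|force'
```

```text
tcp_pos: [0.4868, 0.0882, 0.1468]
wrist_force: [-0.1, -0.2, 0.2]
grip_force: 0.0
```

```bash
python3 -m crank '0 0 0.001 0 0;0 0 0.001 0 0;0 0 0.001 0 0'|grep -E 'pos|force'
```

```text
tcp_pos: [0.4868, 0.0882, 0.1458]
wrist_force: [-0.5, -0.3, -0.3]
grip_force: 0.0
```

```bash
python3 -m crank '0 0 0.001 0 0;0 0 0.001 0 0;0 0 0.001 0 0'|grep -E 'pos|wrist_force'
```

```text
tcp_pos: [0.4868, 0.0882, 0.1448]
wrist_force: [-0.6, 0.0, 0.4]
```

```bash
python3 -m crank '0 0 0.001 0 0;0 0 0.001 0 0;0 0 0.001 0 0'|grep -E 'pos|wrist_force'
```

```text
tcp_pos: [0.4868, 0.0881, 0.1438]
wrist_force: [-0.8, 0.1, 0.6]
```

```bash
python3 -m crank '0 0 0.001 0 0;0 0 0.001 0 0;0 0 0.001 0 0'|grep -E 'pos|wrist_force'
```

```text
tcp_pos: [0.4868, 0.0882, 0.1428]
wrist_force: [-0.3, -0.1, 0.6]
```

```bash
python3 -m crank '0 0 0.001 0 0;0 0 0.001 0 0;0 0 0.001 0 0'|grep -E 'pos|wrist_force'
```

```text
tcp_pos: [0.4868, 0.0882, 0.1419]
wrist_force: [-0.5, 0.4, -0.4]
```

```bash
python3 -m crank '0 0 0.001 0 0;0 0 0.001 0 0;0 0 0.001 0 0'|grep -E 'pos|wrist_force'
python3 - <<'E'
from h import *
b=vision.capture("side")
print(bot.get_obs()["wrist_force"])
cv2.imwrite("pics/p5.png",cv2.resize(b[160:220,316:396],None,fx=10,fy=10,interpolation=2)[:,:,::-1])
E
```

```text
tcp_pos: [0.487, 0.0882, 0.141]
wrist_force: [-0.4, -0.5, 1.1]
[ 0.14977954 -0.51974197  0.88900993]
```

View pics/p5.png

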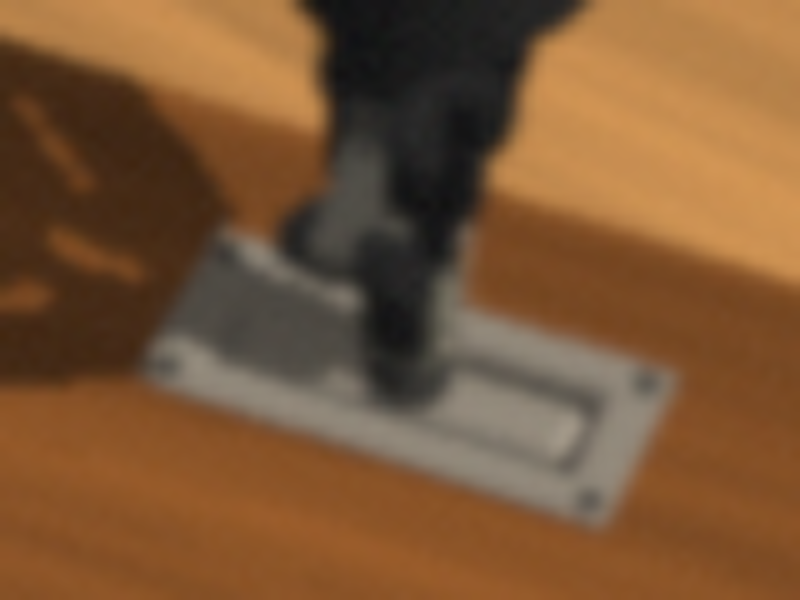

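The tip now overlaps the top of the button (tip end at row ~365, button at (408,375)), and the force is just starting to rise.

```bash
python3 -m crank '0 0 0.001 0 0;0 0 0.001 0 0;0 0 0.001 0 0'|grep -E 'pos|wrist_force'
```

```text
tcp_pos: [0.4871, 0.0882, 0.1402]
wrist_force: [-0.8, 0.1, 3.5]
```

```bash
python3 -m crank '0 0 0.001 0 0;0 0 0.001 0 0;0 0 0.001 0 0'|grep -E 'pos|wrist_force'
```

```text
tcp_pos: [0.4871, 0.0882, 0.1391]
wrist_force: [-0.3, 0.3, 3.7]
```

```bash
python3 -m crank '0 0 0.001 0 0;0 0 0.001 0 0;0 0 0.001 0 0'|grep -E 'pos|wrist_force'
```

```text
tcp_pos: [0.4871, 0.0882, 0.1384]
wrist_force: [-2.6, -0.7, 8.3]
```

```bash
python3 -m crank '0 0 0.0005 0 0;0 0 0.0005 0 0;0 0 0.0005 0 0'|grep -E 'pos|wrist_force'
```

```text
tcp_pos: [0.4871, 0.0882, 0.1379]
wrist_force: [-3.0, -0.1, 7.7]
```

The force jumped to about 8 N, which matches the handle's spring, so the catch has let go. I'll draw back straight up.

```bash
python3 -m crank '0 0 -0.004 0 0;0 0 -0.008 0 0;0 0 -0.012 0 0;0 0 -0.016 0 0;0 0 -0.02 0 0;0 0 -0.024 0 0'|grep -E 'pos|wrist_force'; python3 -m crank '0 0 -0.005 0 0;0 0 -0.015 0 0;0 0 -0.03 0 0;0 0 -0.05 0 0;0 0 -0.07 0 0;0 0 -0.07 0 0'|grep -E 'pos|wrist_force'
python3 - <<'E'
from h import *
b=vision.capture("side")
to(.487,.088,.2,10.5)
cv2.imwrite("pics/p6.png",cv2.resize(b[150:220,306:406],None,fx=8,fy=8,interpolation=2)[:,:,::-1])
E
```

```text
tcp_pos: [0.487, 0.0882, 0.1618]
wrist_force: [-0.6, -0.1, 3.8]
tcp_pos: [0.489, 0.0883, 0.2344]
wrist_force: [-0.2, -0.3, 0.7]
t 11.20 shift [-0.0001 -0.001   0.0326] turn 0.004 tcp [0.4879 0.0883 0.2326] head 10.72 F [-0.1 -0.1 -0.7] q7 0.12 tilt [ 0.003  0.001 -1.   ] op -0.004
```

View pics/p6.png

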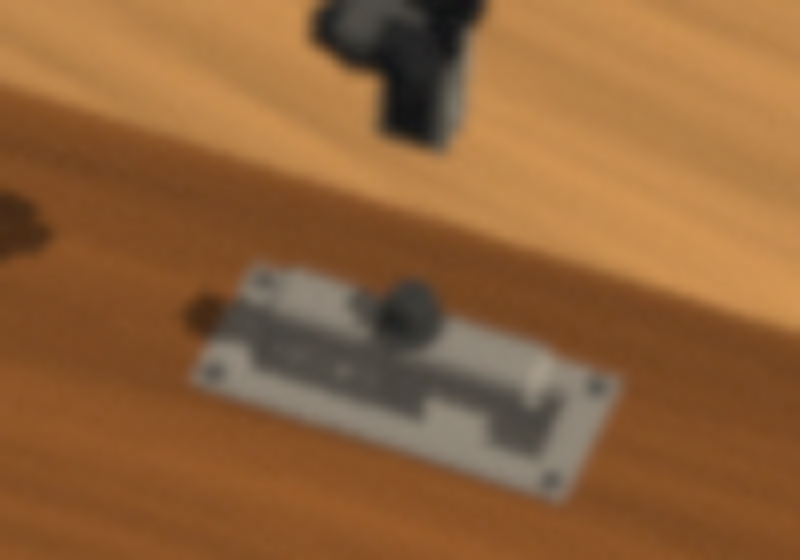

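The handle has popped out: the bar stands over its recess and the button is at crop (408,312), or pixel (357,189). The finger tip is at about (357.9,168.5). From that I work out how far the real tip is from the reported TCP.

Run:
```python
from h import *
p=np.array([.4879,.0883,.2326])
for d in(0,.01,.015,.02,.025): print(d,proj("side",p+[0,0,d]).round(1))
# button top out: which height on latch axis fits (357,189)?
for z in (.176,.181,.185,.19): print(z,proj("side",np.array([.487,.088,z])).round(1))
to(.487,.088,.16,10.5)
```

```text
0 [358.1 173.7]
0.01 [358.3 170.6]
0.015 [358.4 169. ]
0.02 [358.6 167.4]
0.025 [358.7 165.8]
0.176 [356.8 190.3]
0.181 [357.  188.9]
0.185 [357.  187.7]
0.19 [357.2 186.2]
t 11.20 shift [-0.0001 -0.0012  0.0726] turn 0.004 tcp [0.4879 0.0883 0.2326] head 10.72 F [-0.1 -0.1 -0.7] q7 0.12 tilt [ 0.003  0.001 -1.   ] op -0.004
```

```bash
python3 -m crank '0 0 0 0 0.6;0 0 0 0 0.6;0 0 0.01 0 0.6;0 0 0.02 0 0.6;0 0 0.03 0 0.6;0 0 0.04 0 0.6;0 -0.001 0.047 0 0.6;0 -0.001 0.047 0 0.6' 60|grep -E 'pos|force|open'
python3 - <<'E'
from h import *
b=vision.capture("side")
to(.487,.088,.15,10.5)
p=bot.get_obs()["tcp_pos"];y=rot().apply([0,1,0]);g=bot.get_obs()["opening"]*.085/2
for s in(1,-1):
  for d in (0,.015,.03): print(s,d,((proj("side",p+s*g*y+[0,0,d])-[306,130])*8).round())
cv2.imwrite("pics/p7.png",cv2.resize(b[130:205,306:406],None,fx=8,fy=8,interpolation=2)[:,:,::-1])
E
```

```text
tcp_pos: [0.4839, 0.0877, 0.1821]
wrist_force: [0.8, -0.5, 0.5]
opening: 0.605
grip_force: 0.0
t 11.92 shift [-0.0002  0.0023  0.0331] turn 0.004 tcp [0.4848 0.0878 0.1831] head 10.71 F [ 0.2 -0.7  0.1] q7 0.15 tilt [-0.003 -0.001 -1.   ] op 0.603
1 0 [379. 523.]
1 0.015 [382. 487.]
1 0.03 [384. 452.]
-1 0 [443. 400.]
-1 0.015 [446. 365.]
-1 0.03 [449. 329.]
```

View pics/p7.png

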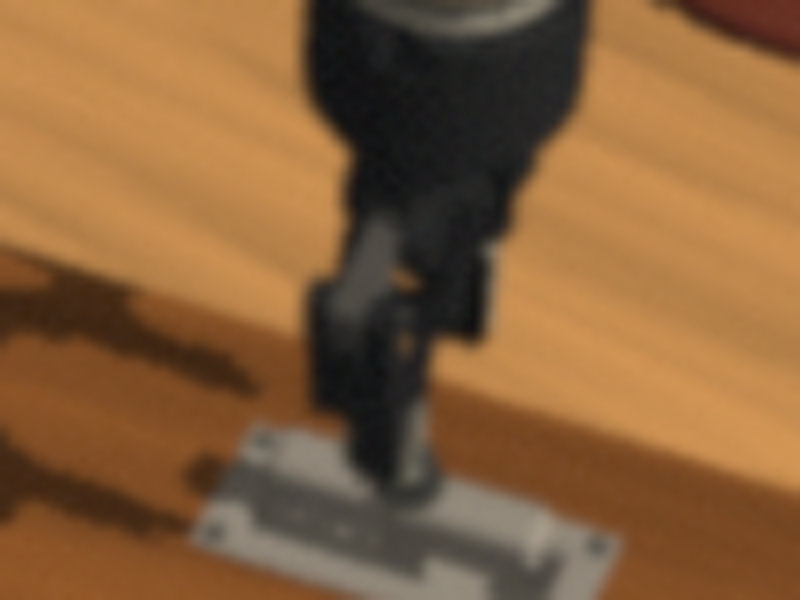

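Both open fingers straddle the bar: near tip at crop (385,485), far tip at about (465,338). The tips sit about 15–20 mm behind the reported TCP, so I lower to TCP z ≈ 0.142 and grip the bar.

```bash
python3 -m crank '0 0.002 0.01 0 0.6;0 0.002 0.02 0 0.6;0 0.002 0.03 0 0.6;0 0.002 0.041 0 0.6;0 0.002 0.041 0 0.6;0 0.002 0.041 0 0.6' 60|grep -E 'pos|force|open'; python3 -m crank '0 0 0 0 0;0 0 0 0 0;0 0 0 0 0;0 0 0 0 0;0 0 0 0 0;0 0 0 0 0' 40|grep -E 'pos|force|open';python3 -c "from h import *;to(.487,.088,.142,10.5);print(bot.get_obs()['wrist_torque'].round(2))"
```

```text
tcp_pos: [0.4878, 0.0883, 0.143]
wrist_force: [0.3, 0.6, 0.6]
opening: 0.603
grip_force: 0.0
tcp_pos: [0.4874, 0.0883, 0.144]
wrist_force: [-2.8, -0.7, 4.8]
opening: 0.198
grip_force: 42.5
t 12.92 shift [-0.0002 -0.0005  0.002 ] turn 0.004 tcp [0.4874 0.0883 0.144 ] head 10.71 F [-2.8 -0.7  4.8] q7 0.17 tilt [-0.001  0.    -1.   ] op 0.198
[-0.09  0.59 -0.04]
```

```bash
python3 -m crank '0 0 -0.001 -0.1 0;0 0 -0.001 -0.2 0;0 0 -0.001 -0.3 0;0 0 -0.001 -0.4 0;0 0 -0.001 -0.5 0;0 0 -0.001 -0.6 0;0 0 -0.001 -0.7 0;0 0 -0.001 -0.8 0' |grep -E 'pos|force|open'; python3 -c "from h import *;to(.487,.088,.142,96.4);print(bot.get_obs()['wrist_torque'].round(2))"
```

```text
tcp_pos: [0.488, 0.0887, 0.1443]
wrist_force: [-0.3, 1.3, -0.9]
opening: 0.193
grip_force: 41.8
t 13.58 shift [ 0.0005 -0.0011  0.0023] turn -0.693 tcp [0.488  0.0887 0.1443] head 56.72 F [-0.3  1.3 -0.9] q7 0.81 tilt [ 0.     0.001 -1.   ] op 0.193
[ 0.12  0.05 -0.26]
```

```bash
python3 -m crank '0 0 0 -0.1 0;0 0 0 -0.2 0;0 0 0 -0.3 0;0 0 0 -0.4 0;0 0 0 -0.5 0;0 0 0 -0.6 0;0 0 0 -0.68 0;0 0 0 -0.68 0' |grep -E 'pos|force|open'; python3 -m crank '0 0 0 -0.02 0;0 0 0 -0.02 0;0 0 0 -0.02 0' |grep -E 'wrist'; python3 -c "from h import *;to(.487,.088,.142,96.4);print(bot.get_obs()['wrist_torque'].round(2))"
```

```text
tcp_pos: [0.4882, 0.0893, 0.1443]
wrist_force: [0.1, 1.8, -1.6]
opening: 0.189
grip_force: 41.7
wrist_force: [0.8, 3.5, -3.6]
t 14.50 shift [ 0.0013 -0.0011  0.0024] turn 0.004 tcp [0.4882 0.0893 0.1444] head 96.61 F [ 0.8  3.5 -3.6] q7 1.37 tilt [ 0.001  0.001 -1.   ] op 0.191
[ 0.73 -0.12 -0.2 ]
```

The handle is turned about 86° to its stop. Next I lift the lid along the arc about the hinge, with the bar pivoting between the pads.

```bash
python3 -m crank '-0.0024 0 -0.0094 0 0;-0.0053 0 -0.0186 0 0;-0.0086 0.0006 -0.0276 0 0;-0.0124 0.0008 -0.0365 0 0;-0.0166 0.0011 -0.0452 0 0;-0.0212 0.0014 -0.0536 0 0;-0.0212 0.0014 -0.0536 0 0' 70 |grep -E 'pos|force|open';  python3 -c "from h import *;to(.487,.088,.142,96.5);print(bot.get_obs()['wrist_torque'].round(2))"
```

```text
tcp_pos: [0.5106, 0.0932, 0.1965]
wrist_force: [7.1, 3.6, -10.5]
opening: 0.18
grip_force: 69.6
t 15.08 shift [ 0.0242 -0.0025  0.0544] turn 0.003 tcp [0.5106 0.0932 0.1965] head 96.68 F [  7.1   3.6 -10.5] q7 1.39 tilt [ 0.002  0.001 -1.   ] op 0.180
[ 0.76 -0.95 -0.12]
```

```bash
python3 -m crank '-0.0051 0.0003 -0.0082 0 0;-0.0106 0.0007 -0.0162 0 0;-0.0164 0.0011 -0.0239 0 0;-0.0226 0.0015 -0.0312 0 0;-0.0292 0.002 -0.0383 0 0;-0.0362 0.0024 -0.045 0 0;-0.0434 0.003 -0.0513 0 0;-0.051 0.0034 -0.0573 0 0' |grep -E 'pos|force|open';  python3 -c "from h import *;to(.487,.088,.142,96.5);print(bot.get_obs()['wrist_torque'].round(2))"
```

```text
tcp_pos: [0.5544, 0.1011, 0.2486]
wrist_force: [0.3, 2.7, -20.1]
opening: 0.173
grip_force: 68.3
t 15.75 shift [ 0.0667 -0.005   0.1077] turn 0.004 tcp [0.5544 0.1011 0.2486] head 96.72 F [  0.3   2.7 -20.1] q7 1.40 tilt [-0.016 -0.003 -1.   ] op 0.173
[0.62 0.11 0.07]
```

```bash
python3 -m crank '-0.0078 0.0005 -0.0055 0 0;-0.0159 0.001 -0.0107 0 0;-0.0244 0.0016 -0.0156 0 0;-0.033 0.002 -0.02 0 0;-0.0418 0.003 -0.024 0 0;-0.0508 0.0034 -0.0273 0 0;-0.06 0.004 -0.0304 0 0;-0.06 0.004 -0.0304 0 0' |grep -E 'pos|force|open';  python3 - <<'E'
from h import *
to(.487,.088,.142,96.5);print(bot.get_obs()['wrist_torque'].round(2))
cv2.imwrite("pics/p8.png",vision.capture("side")[60:330,180:500,::-1])
E
```

```text
tcp_pos: [0.6135, 0.112, 0.2815]
wrist_force: [-4.7, 2.6, -6.2]
opening: 0.156
grip_force: 68.6
t 16.42 shift [ 0.1261 -0.009   0.1416] turn 0.002 tcp [0.6135 0.112  0.2815] head 96.64 F [-4.7  2.6 -6.2] q7 1.41 tilt [-0.016 -0.003 -1.   ] op 0.156
[ 0.14  1.13 -0.39]
```

View pics/p8.png

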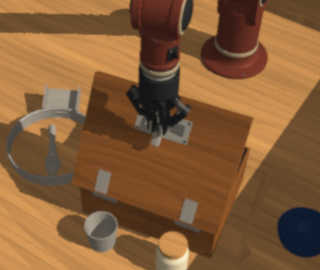

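The lid has clearly risen: its front edge is now at crop (97,72)–(252,118), and the gripper is still at the handle. I'll check the lid angle against the geometry.

Run:
```python
from h import *
a=np.radians(10.5);ux=np.array([np.cos(a),np.sin(a),0]);uy=np.array([-np.sin(a),np.cos(a),0]);L=np.array([.4865,.088,0])
H=L+.188*ux+[0,0,.126]
def P(s,w,h,th): # s forward of hinge, h above lid underside
    return H+uy*w-ux*(s*np.cos(th)-h*np.sin(th))+np.array([0,0,s*np.sin(th)+h*np.cos(th)])
for th in(.8,.9,1.0,1.05,1.1):
    pr=lambda *k:(proj("side",P(*k,th))-[180,60]).round().tolist()
    print(th,"front",pr(.251,-.171,.024),pr(.251,.171,.024),"latch",pr(.188,0,.024),"bar",P(.188,0,.0435,th).round(3))
```

```text
0.8 front [101.0, 71.0] [254.0, 117.0] latch [167.0, 122.0] bar [0.573 0.104 0.291]
0.9 front [97.0, 72.0] [252.0, 119.0] latch [164.0, 124.0] bar [0.59  0.107 0.3  ]
1.0 front [92.0, 74.0] [250.0, 122.0] latch [161.0, 126.0] bar [0.607 0.11  0.308]
1.05 front [89.0, 75.0] [249.0, 124.0] latch [160.0, 128.0] bar [0.616 0.112 0.311]
1.1 front [87.0, 77.0] [247.0, 127.0] latch [158.0, 130.0] bar [0.626 0.114 0.313]
```

The lid is at about 0.9 rad, well past halfway. I release and back straight up.

```bash
python3 -m crank '0 0 0 0 0.6;0 0 0 0 0.6;0 0 0 0 0.6;0 0 0 0 0.6;-0.001 0 -0.01 0 0.6;-0.003 0 -0.02 0 0.6;-0.006 0 -0.035 0 0.6;-0.01 0 -0.055 0 0.6' |grep -E 'pos|force|open'; python3 -m crank '-0.005 0 -0.03 0 0.6;-0.01 0 -0.06 0 0.6;-0.01 0 -0.09 0 0.6;-0.01 0 -0.12 0 0.6;-0.01 0 -0.12 0 0.6;-0.01 0 -0.12 0 0.6' |grep -E 'pos|force|open'
python3 - <<'E'
from h import *
to(.487,.088,.142,96.5)
a=vision.capture("side")[60:330,180:500,::-1];b=vision.capture("top")[100:370,150:470,::-1]
cv2.imwrite("pics/p9.png",np.hstack([a,b]))
E
```

```text
tcp_pos: [0.6278, 0.113, 0.341]
wrist_force: [0.4, 0.2, 0.2]
opening: 0.606
grip_force: 0.0
tcp_pos: [0.6388, 0.1147, 0.4636]
wrist_force: [0.1, -0.3, -1.0]
opening: 0.602
grip_force: 0.0
t 17.63 shift [ 0.156  -0.009   0.3206] turn 0.002 tcp [0.6388 0.1147 0.4636] head 96.63 F [ 0.1 -0.3 -1. ] q7 1.43 tilt [ 0.007  0.001 -1.   ] op 0.602
```

View pics/p9.png

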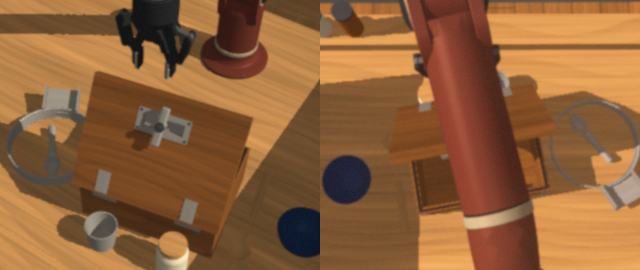

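The lid stands open at about 0.9 rad with its front corner still at crop (97,72). The handle is out and turned across its recess at (160,127), the bystanders have not moved, and the gripper is clear.

```bash
python3 -c "from rig import workorder;print(workorder.hand_in())"
```

```text
the job is handed in; nothing more can be done
None
```

The chest is open and the job is handed in: the catch let go at about 8 N on the button, the handle is out and turned about 86° to its stop, and the lid stands by itself at about 0.9 rad with nothing else seen to move (the scoop in the chest was not checked).

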